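# Square the slide holder on its pin and clamp it

### The job

The slide holder on the dark stage plate has been knocked skew. Push on the end of the holder at the corner diagonally opposite its notch, so that it turns about the locating pin with the notch staying against the pin, until its edges run square with the stage plate, just inside the engraved corner lines. Then wind the clamp's wing key clockwise, a part-turn at a time, until the clamp foot presses firmly on the holder, and leave the jar, slide box and dish where they stand.

Things in the scene. Friction and masses are not known exactly. Their poses are not given: they have to be found in the camera images.
- stage: Fixed dark steel stage plate, 270 x 190 x 20 mm, flat on the bench. Origin: centre of its underside; x along its 270 mm side, z up. In its frame the pin stands at (-55, -25) mm, the clamp's grey housing (40 x 46 mm, top 66 mm above the bench) at (-100, 20) mm. Two engraved white lines (an L) lie 1.5 mm outside the place of the holder's +y side and +x end when square.
- pin (a point): Centre of the top of the locating pin, a steel pin 12 mm in diameter fixed in the stage plate, rising 20 mm above the plate (10 mm above the holder). Axes as the stage's.
- holder: Loose aluminium slide holder, 130 x 90 x 10 mm, 0.2 to 0.4 kg, flat on the stage. Origin: at its underside, on the pin's axis when seated. x along the long sides, z up; covers x -8 to 122, y -8 to 82 mm, less a corner notch (x and y under 6.5 mm) that bears on the pin. Starts 0.25 to 0.5 rad clockwise (from above) of square; square when its x is parallel to the stage's x.
- push_corner (a point): Holder's top corner diagonally opposite the notch, at (122, 82, 10) mm in the holder's frame, axes as the holder's. Pushing the +x end (90 mm side) near here, towards the holder's -x, turns the holder anticlockwise and keeps the notch pressed on the pin. The holder is too wide to grasp.
- key (a joint): Turn of the wing key, rad, 0 to 2.62 (stop), growing clockwise seen from above; starts at 0 to 0.35. A spring and a brake resist with 0.08 to 0.14 N m; the brake keeps it where it is left. Each rad lowers the clamp foot 2.5 mm: it meets the holder at 2.5 rad and presses firmly by about 2.55 to 2.6 rad, where the key stiffens.
- key_grip (a point): Grip point of the steel wing key on the clamp housing, on its vertical axis, 93 mm above the bench. The wing is an upright plate 40 mm long (this point's x axis), 9 mm thick (its y), from 79 to 105 mm above the bench, on a stem 12 mm in diameter; the housing's top is 66 mm above the bench. Turns with the key.
- clamp_foot: Steel clamp foot, 16 x 18 x 12 mm, on a short arm from the housing, at (-42, 20) mm in the stage's frame. Origin: centre of its underside, 6.25 mm above the holder's top when the key is at 0. Moves only up and down, driven by the key. It is over the holder's -x end only when the holder is nearly square.
- jar: Bystander: round glass jar with a lid, 56 mm in diameter, 75 mm high, on the bench; origin under its centre.
- slide_box: Bystander: closed plastic slide box, 102 x 87 x 36 mm high, on the bench; origin under its centre.
- dish: Bystander: shallow white dish 90 mm in diameter, 18 mm high, on the bench; origin under its centre.
There are look-alikes about, which are no part of the job. Of the things like the holder, leave any that is pink or purple; of the rest the larger one is meant.

How it is judged (in metres and radians):
On the way, in this order (a step that is already met when the one before it is completed fails the run):
1. the holder stands still, square on the stage plate (within 0.07 rad) with its notch on the pin (angle between the x axis of holder and the x axis of stage, either way round below 0.07 rad and horizontal distance between holder and pin below 0.006 m and angle between holder's own z axis and vertical below 0.05 rad and angular speed of holder below 0.1 rad/s), for 0.2 s.
2. the clamp foot is wound down and presses on the holder (over 3 N) (contact force between clamp_foot and holder above 3 N), for 0.2 s.
At the end, for the whole second after the job is handed in: The holder lies flat and still, square with the stage plate to within 0.07 rad, its notch within 6 mm of its seat on the pin, and the clamp foot presses on it with over 3 N (all of step 1 and contact force between clamp_foot and holder above 3 N and linear speed of holder below 0.02 m/s); the robot touches nothing.
It fails at once if the notch comes off the pin (more than 12 mm away) (horizontal distance between holder and pin above 0.012 m).
It fails at once if the jar is moved more than 20 mm (distance of jar from where it was at the start of the episode above 0.02 m).
It fails at once if the slide box is moved more than 20 mm (distance of slide_box from where it was at the start of the episode above 0.02 m).
It fails at once if the dish is moved more than 20 mm (distance of dish from where it was at the start of the episode above 0.02 m).
It also fails if it takes over 59 s, if anything falls off the work surface, if the arm or the gripper's body presses on something with over 40 N, if the wrist force passes 120 N, or if a joint passes its speed limit or range.

### The arm

A 6-joint arm with a two-finger parallel gripper is mounted at the origin on the work surface. World frame = base frame: x ahead of the robot, y to its left, z up, the work surface at z = 0. Lengths are in mm, angles in degrees, forces in N, time in s.
With the tool pointing down it reaches from about 300 to 850 mm from the base axis. Payload 4.2 kg.
Tool frame: the origin (TCP) lies midway between the tips of the shut fingers; the grasp point (between the pads) lies 19 mm behind it (env.hold_point_z is the z of the grasp point in the tool frame, in mm); z points along the fingers, y is the direction in which the jaws open and shut (so a half turn about z gives the same grasp; the last joint's range is limited). The gripper opens to 91 mm and grips with 3 to 60 N. Pads are 32 mm wide; open, the fingers measure 118 mm over their backs; the gripper's body (76 mm by 178 mm) begins 60 mm behind the grasp point.
Start: joints at [63.025, 18.312, 89.639, -0, 72.044, -1.146], TCP at [250.524, 517.572, 213.976] pointing down, gripper open.
Joint ranges: [-177.97, 177.97], [-48.28, 115.42], [12.27, 149.76], [-77.06, 257.06], [2.81, 150.46], [-146.56, 146.56]. Speed limits (degrees/s): [147.25, 147.25, 180, 180, 180, 180].

### API

Orientations are given as [roll, pitch, yaw] about the fixed x, y, z axes, in that order (R = Rz(yaw) Ry(pitch) Rx(roll)).
In Python, from workcell import env, grab_frame, camera_params, spotter gives the robot as it stands. The module is installed in compiled form; this text tells all that it offers.
- The arm moves only by the shell command python3 -m jog 'ROWS' [FORCE]. ROWS is text: rows parted by semicolons, each of 7 numbers parted by spaces: the turn, a rotation vector about the world's x, y, z in units of 5 degrees (1.0 is 5 degrees), then the shift along the world's x, y, z in units of 25 mm (1.0 is 25 mm), then the opening, from 0 (shut) to 1 (fully open). A call has 1 to 5 rows; each row is the pose to reach, as a shift and turn from the pose commanded when the call began; what a row does not reach only later rows make up. A row lasts 1/8 s, in which the tool goes at most 62.5 mm and 10.7 degrees, less where a joint would pass 70% of its speed; a pose out of reach is approached as far as the arm can. A call with a gripper value outside its range is refused whole. The fingers move at their own pace and stop on an object; FORCE is the grip in N (left out, the last holds). Time passes only in rows, so rows that repeat a pose let the fingers close. It gives the time, the measured TCP pose, the force and the opening at its end, in the units of the state.
- env.state(): the state, without advancing time (a new reading comes with each control period).
- grab_frame(name): name is "scene" or "side" or "wrist"; returns the picture (400x640x3 uint8, red, green, blue); there is no depth.
- camera_params(name): a dict with "K" (3x3 intrinsics, pixels), "rvec" (rotation vector, rad) and "tvec" (3), from world to camera coordinates, as OpenCV has them. Camera axes: x right, y down, z forward; pixel columns grow to the right and rows downward; lengths in mm; the calibration is good to about 2 mm. A picture is of the moment at which its call begins: read the wrist's pose just before it. camera_params takes no time and is no camera call; for the wrist camera it gives the pose at the moment of the call.
- env.job_done(): hands the job in, once; it reports no verdict.
Trained networks look in the newest picture that a camera, given by its name, has taken for a name from the list of things; names that differ only in an ending like _2 or _b are one class to them, and where a whole thing is asked for, a point or a joint stands for the part that bears it (a point fixed in the world has none). Each returns a list of dicts, best first, with "conf" (0 to 1); they miss things now and then, are a little off and sometimes report something else, mostly with a low value. They report only what shows in the picture. A call takes as long as a camera call. They do not tell look-alikes from the thing itself.
- spotter.look_for(query, camera): "box" ([left, top, width, height] in pixels, round what is visible of it).
- spotter.trace(query, camera): "region" (400x640 bool, what is visible of it) and "box" ([left, top, width, height] in pixels, round what is visible of it).
The state is a dict: "time_s": time; "qpos": joint angles; "qvel": joint speeds; "effort": joint torques, N m; "ee_pos": TCP position; "ee_rot": TCP orientation; "force": force on the tool from outside, world axes, zero at the start; "torque": the same for the moment, N m; "gripper_width": finger opening in mm.
Only numpy, scipy, OpenCV 4.12 (cv2) and the standard library are available. Lean on these libraries where they do the work, as an engineer would, in place of code of your own. Each camera call takes 0.05 s, during which the arm holds its last target. There are 200 camera calls.

## Working session

There is one attempt and no reset: what is moved stays moved. The work goes in short steps, Python scripts to look and compute and a shell command to move; the robot and the scene stay as the last step left them, time stands still between calls to the robot, and variables do not carry over. Pictures are saved under pics/ and viewed, about 8 in all and at most 12, crops included, and the job is handed in when it is done.

```bash
mkdir -p pics; cat > h.py <<'E'
import numpy as np,cv2
from workcell import env,grab_frame,camera_params,spotter
def proj(P,c):
    p=camera_params(c);return cv2.projectPoints(np.array(P,float).reshape(-1,1,3),np.array(p['rvec'],float),np.array(p['tvec'],float),np.array(p['K'],float),None)[0].reshape(-1,2)
def back(px,z,c,p=None):
    p=p or camera_params(c);R=cv2.Rodrigues(np.array(p['rvec'],float))[0];t=np.array(p['tvec'],float).ravel()
    o=-R.T@t;px=np.array(px,float).reshape(-1,2)
    d=(R.T@np.linalg.inv(np.array(p['K'],float))@np.c_[px,np.ones(len(px))].T).T
    return o+d*((z-o[2])/d[:,2])[:,None]
def save(im,n): cv2.imwrite('pics/'+n,im[...,::-1])
E
python3 - <<'E'
from h import *
a=grab_frame('scene');b=grab_frame('side')
save(a,'scene0.png');save(b,'side0.png')
for c in('scene','side'):
    for q in('stage','holder','key','clamp_foot','pin','jar','slide_box','dish'):
        try:print(c,q,[(np.round(d['box']).astype(int).tolist(),round(d['conf'],2)) for d in spotter.look_for(q,c)][:3])
        except Exception as e:print(q,e)
print(env.state()['time_s'])
E
```

```text
scene stage [([285, 173, 118, 97], 0.88)]
scene holder [([319, 207, 43, 39], 0.91), ([215, 206, 42, 37], 0.72), ([275, 183, 23, 20], 0.61)]
scene key [([319, 175, 8, 13], 0.66)]
scene clamp_foot [([332, 201, 9, 7], 0.58)]
scene pin [([286, 176, 119, 97], 0.8)]
scene jar [([473, 262, 35, 38], 0.72)]
scene slide_box [([243, 151, 43, 27], 0.79)]
scene dish [([438, 301, 45, 34], 0.85)]
side stage [([276, 184, 75, 74], 0.9), ([300, 192, 39, 32], 0.16)]
side holder [([373, 236, 47, 39], 0.87), ([317, 259, 35, 31], 0.67), ([366, 202, 22, 23], 0.65)]
side key [([259, 134, 16, 24], 0.37)]
side clamp_foot []
side pin [([279, 184, 75, 71], 0.8), ([297, 193, 40, 28], 0.22)]
side jar [([261, 135, 13, 21], 0.59)]
side slide_box [([310, 302, 51, 49], 0.67)]
side dish [([297, 139, 18, 13], 0.78)]
0.9
```

View pics/scene0.png

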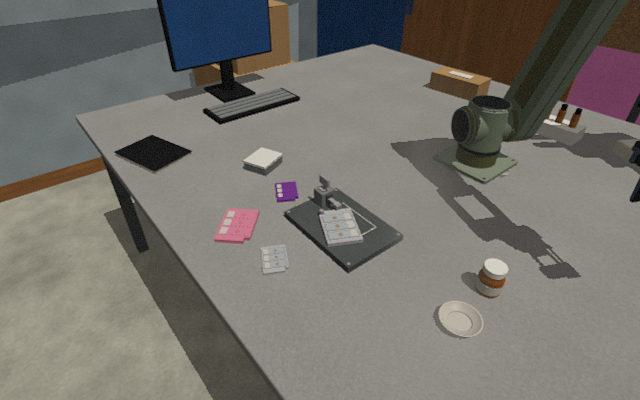

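View pics/side0.png

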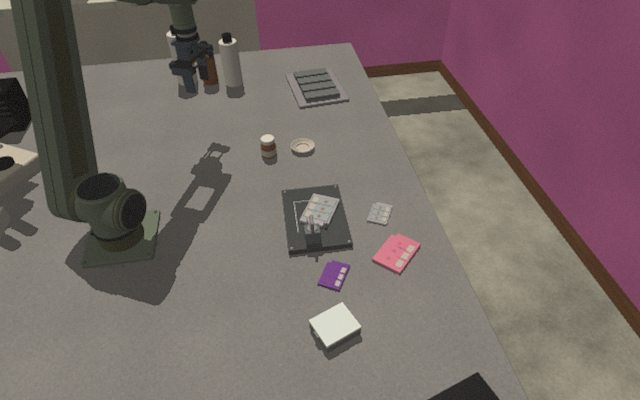

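Both views show the stage at about scene (343,226) and side (316,218), with the grey holder skewed on it and the clamp at scene (325,195). The pink, purple and small grey plates are the look-alikes. Next I'll locate the stage roughly.

```bash
python3 - <<'E'
from h import *
for c in('scene','side'):
    grab_frame(c)
    r=spotter.trace('stage',c)[0]['region'].astype(np.uint8)
    k=max(cv2.findContours(r,0,2)[0],key=cv2.contourArea)
    P=back(k.reshape(-1,2),20,c)[:,:2].astype(np.float32)
    print(c,cv2.minAreaRect(P), back([[343,226]] if c=='scene' else [[316,218]],20,c).round())
for q,b in(('jar',(490,292)),('dish',(460,322)),('box',(263,165))): print(q,back([b],0,'scene').round())
g=camera_params('wrist');R=cv2.Rodrigues(np.array(g['rvec'],float))[0]
s=env.state();print(-R.T@np.ravel(g['tvec']),R[2],R[0],g['K'],s['ee_pos'],s['ee_rot'])
E
```

```text
scene ((590.3907470703125, -58.85581970214844), (367.4993591308594, 209.35122680664062), 87.36035919189453) [[596. -11.  20.]]
side ((588.3035888671875, -33.07679748535156), (285.3063659667969, 192.3853759765625), 88.96974182128906) [[593. -42.  20.]]
jar [[474. 352.   0.]]
dish [[595. 356.   0.]]
box [[ 578. -431.    0.]]
[190.95435936 546.3483532  385.27189855] [ 0.21317854 -0.10166211 -0.97170969] [0.43572189 0.90008022 0.00142275] [[311.79527628   0.         325.62710656]
 [  0.         311.79527628 200.31378587]
 [  0.           0.           1.        ]] [250.52023265 517.57358002 213.97972762] [ 1.79994010e+02 -5.36535762e-04  1.54169470e+02]
```

```bash
python3 -m jog '0 0 0.5 1.3 -2.07 0 0; 0 0 1 2.6 -4.14 0 0; 0 0 1.5 3.9 -6.2 0 0; 0 0 2 5.2 -8.3 0 0; 0 0 2.6 6.5 -10.3 0 0'; python3 -m jog '0 0 0.5 1.3 -2.07 0 0; 0 0 1 2.6 -4.14 0 0; 0 0 1.5 3.9 -6.2 0 0; 0 0 2.6 6.5 -10.3 0 0;0 0 2.6 6.5 -10.3 0 0'
python3 - <<'E'
from h import *
a=grab_frame('wrist');save(a,'w0.png')
for q in('stage','holder','key','clamp_foot','pin'):
    print(q,[(np.round(d['box']).astype(int).tolist(),round(d['conf'],2)) for d in spotter.look_for(q,'wrist')][:3])
E
```

```text
time_s: 1.72
ee_pos: [413.9, 258.3, 214.2]
ee_rot: [180.0, 0.0, 167.3]
force: [0.8, 0.2, 0.2]
gripper_width: 44.0
time_s: 2.35
ee_pos: [576.5, 0.6, 214.1]
ee_rot: [180.0, 0.0, -179.8]
force: [1.1, 0.8, 0.6]
gripper_width: 0.1
stage [([170, 108, 255, 141], 0.84)]
holder [([255, 152, 127, 98], 0.68), ([149, 290, 34, 17], 0.67), ([80, 163, 87, 84], 0.58)]
key [([167, 178, 49, 18], 0.88), ([168, 112, 258, 138], 0.59)]
clamp_foot [([234, 173, 37, 16], 0.66)]
pin [([170, 110, 255, 136], 0.65), ([170, 176, 48, 20], 0.37)]
```

View pics/w0.png

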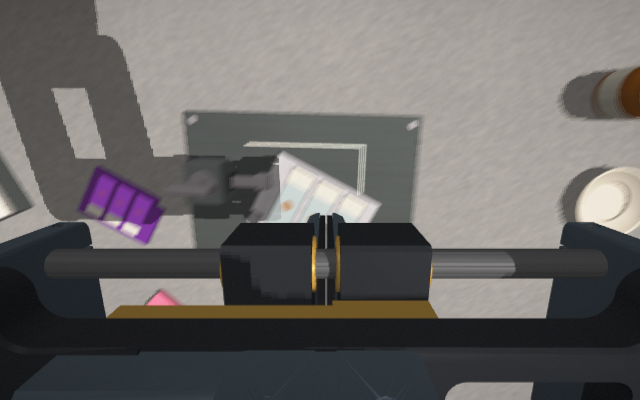

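The wrist view has world -x at the top. It shows the stage's far edge corners at (184,112) and (423,117), the L corner at (366,145), the push corner near (381,203) and the wing key at about (190,187).

```bash
python3 - <<'E'
from h import *
c='wrist'
print('stage corners',back([[184,112],[423,117]],20,c).round(1))
print('L',back([[246,143],[366,145],[362,193]],20,c).round(1))
print('holder tl,pc',back([[285,153],[381,203]],30,c).round(1))
im=grab_frame(c)
for q,z in(('key',105),('holder',30)):
  d=spotter.trace(q,c)[0];r=d['region'].astype(np.uint8)
  k=max(cv2.findContours(r,0,2)[0],key=cv2.contourArea);print(q,d['box'],d['conf'],cv2.minAreaRect(back(k.reshape(-1,2),z,c)[:,:2].astype(np.float32)))
x=cv2.resize(im[90:260,120:440],None,fx=2.5,fy=2.5,interpolation=2);save(x,'w0c.png')
E
```

```text
stage corners [[ 495.6 -155.9   20. ]
 [ 500.1  114.    20. ]]
L [[529.8 -88.   20. ]
 [531.6  50.5  20. ]
 [588.4  47.6  20. ]]
holder tl,pc [[540.2 -42.1  30. ]
 [598.2  69.1  30. ]]
key [165.4, 178.7, 52.6, 19.8] 0.89 ((565.5241088867188, -118.45801544189453), (15.869712829589844, 46.30970001220703), 0.24639099836349487)
holder [147.0, 292.4, 30.5, 12.4] 0.86 ((722.64453125, -202.31887817382812), (19.774110794067383, 36.01542663574219), 0.21954944729804993)
```

View pics/w0c.png

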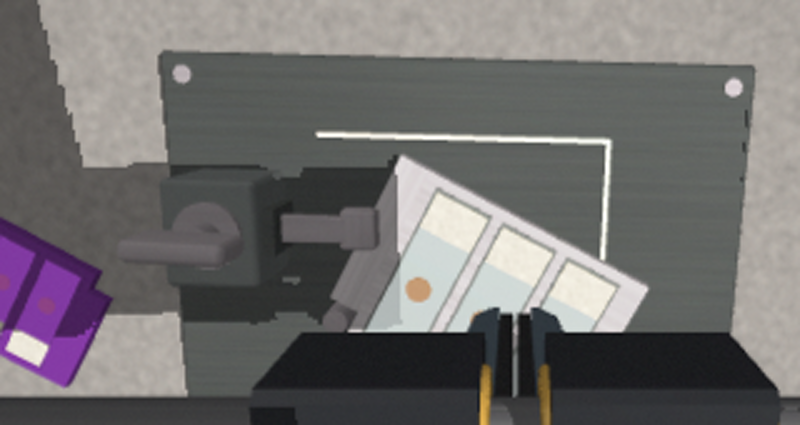

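```bash
python3 -m jog '0 0 -2 1 1.8 -1 0; 0 0 -4 2.12 3.57 -3 0; 0 0 -5.36 2.12 3.57 -5 0; 0 0 -5.36 2.12 3.57 -6.2 0; 0 0 -5.36 2.12 3.57 -6.2 0'
python3 - <<'E'
from h import *
save(np.vstack([grab_frame('wrist')[:260],cv2.resize(grab_frame('side')[120:290,230:430],None,fx=3.2,fy=2,interpolation=2)]),'p1.png');print(env.state()['ee_pos'],env.state()['ee_rot'])
E
```

```text
time_s: 3.42
ee_pos: [626.2, 92.7, 56.6]
ee_rot: [-179.8, -0.3, 153.5]
force: [0.3, -0.0, 0.7]
gripper_width: 0.5
[629.12961236  92.50545812  60.25473269] [1.79934635e+02 8.75042983e-02 1.53425185e+02]
```

View pics/p1.png

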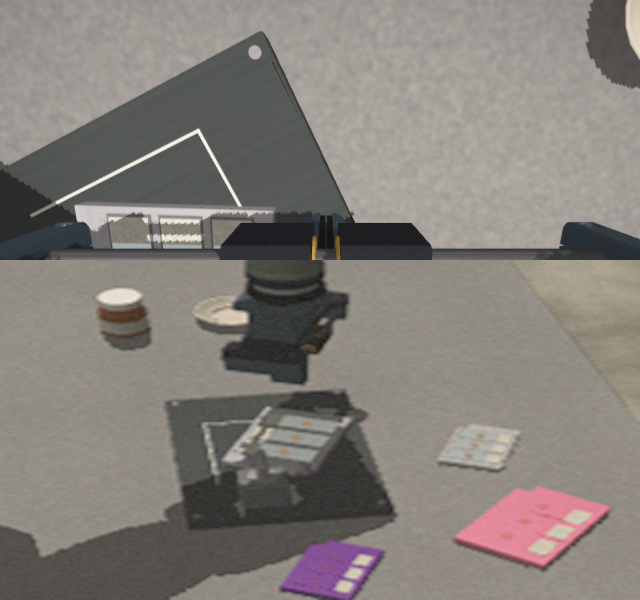

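The wrist view shows the holder's long edge nearly level, from (77,205) to (275,208), so the tool is aligned with it. The L corner is at (199,130) and the stage corner at (263,33). The fingers are clear of the holder's end.

```bash
python3 - <<'E'
from h import *
c='wrist'
print('L',(L:=back([[32,216],[199,130],[241,205],[263,33]],20,c)).round(1)[:,:2])
H=back([[77,205],[275,208]],30,c);print('H',H.round(1))
a=lambda d:np.degrees(np.arctan2(d[1],d[0]))
print(a(L[1]-L[0]),a(L[1]-L[2]),a(H[1]-H[0]),env.state()['ee_pos'])
E
```

```text
L [[533.6 -90.9]
 [535.9  45.9]
 [592.6  44.8]
 [503.8 112.3]]
H [[542.6 -49.2  30. ]
 [603.5  67.8  30. ]]
89.04468016828243 178.9197146630344 62.4822415777615 [629.12961236  92.50545812  60.25473269]
```

```bash
python3 -m jog '0 0 0 0.18 -0.09 -1 0; 0 0 0 0.18 -0.09 -1.49 0; 0 0 0 0.18 -0.09 -1.49 0; 0 0 0 0 -0.4 -1.49 0; 0 0 0 0 -0.4 -1.49 0'
python3 -m jog '0 0 0 -0.09 -0.18 0 0; 0 0 0 -0.18 -0.35 0 0; 0 0 0 -0.18 -0.35 0 0'
```

```text
time_s: 4.15
ee_pos: [628.5, 81.2, 22.7]
ee_rot: [180.0, 0.0, 153.3]
force: [0.1, -0.3, -0.7]
gripper_width: 0.4
time_s: 4.53
ee_pos: [623.8, 72.7, 21.8]
ee_rot: [-180.0, -0.0, 153.3]
force: [0.3, -1.2, -0.4]
gripper_width: 0.2
```

```bash
python3 -m jog '0 0 0.3 -0.2 0 0.03 0; 0 0 0.54 -0.42 0 0.04 0; 0 0 0.94 -0.63 -0.02 0.04 0; 0 0 1.34 -0.84 -0.03 0.04 0; 0 0 1.74 -1.05 -0.05 0.04 0'
python3 -m jog '0 0 0.4 -0.21 -0.03 0 0; 0 0 0.8 -0.41 -0.07 0 0; 0 0 1.2 -0.62 -0.12 0 0; 0 0 1.2 -0.62 -0.12 0 0'
python3 - <<'E'
from h import *
save(grab_frame('wrist')[:260],'p2.png');print(env.state()['ee_pos'],env.state()['ee_rot'])
E
```

```text
time_s: 5.15
ee_pos: [597.7, 72.1, 22.8]
ee_rot: [180.0, 0.0, 162.2]
force: [0.5, 1.4, 0.5]
gripper_width: 0.5
time_s: 5.65
ee_pos: [581.4, 68.7, 22.7]
ee_rot: [-180.0, -0.1, 168.1]
force: [-0.1, 1.0, 0.2]
gripper_width: 0.5
[581.55549517  68.62986675  22.67127347] [-1.79976600e+02 -7.28637646e-02  1.68068717e+02]
```

View pics/p2.png

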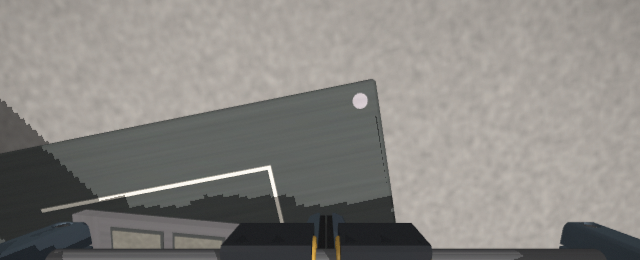

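The holder's edge runs from (75,212) to (222,221), so it lags the tool by about 3°. The contact is at a finger corner, or the fingers are thinner than I assumed.

```bash
python3 - <<'E'
from h import *
c='wrist'
im=cv2.cvtColor(grab_frame(c),cv2.COLOR_RGB2GRAY).astype(int)
xs=np.arange(95,220,6);ys=[200+np.argmax(np.diff(im[200:232,x])) for x in xs];print(ys)
P=back(np.c_[xs,np.array(ys)+.5],30,c)[:,:2];f=cv2.fitLine(P.astype(np.float32),cv2.DIST_HUBER,0,.01,.01).ravel()
th=np.degrees(np.arctan2(f[1],f[0]));print('theta w',th%180)
n=np.array([-f[1],f[0]])*np.sign(-f[0]*0-1*(-f[1]<0)+.5);print('pin dist to edge',abs(n@(f[2:]-[616.9,-77.9])))
E
```

```text
[np.int64(209), np.int64(210), np.int64(211), np.int64(211), np.int64(230), np.int64(212), np.int64(213), np.int64(213), np.int64(214), np.int64(215), np.int64(215), np.int64(216), np.int64(216), np.int64(217), np.int64(217), np.int64(218), np.int64(218), np.int64(219), np.int64(220), np.int64(220), np.int64(221)]
theta w 72.26663
pin dist to edge 86.28742050775948
```

```bash
python3 -m jog '0 0 0 0.1 0.35 0 0; 0 0 -0.6 0.5 0.3 0 0; 0 0 -1.14 0.72 0.12 0 0; 0 0 -1.14 0.63 -0.17 0 0; 0 0 -1.14 0.63 -0.17 0 0'
python3 -m jog '0 0 0.34 -0.18 -0.03 0 0; 0 0 0.74 -0.36 -0.06 0 0; 0 0 1.14 -0.56 -0.1 0 0; 0 0 1.54 -0.76 -0.16 0 0; 0 0 1.54 -0.76 -0.16 0 0'
python3 - <<'E'
from h import *
c='wrist'
a=grab_frame(c);save(a[:260],'p3.png')
im=cv2.cvtColor(a,cv2.COLOR_RGB2GRAY).astype(int)
xs=np.arange(95,215,6);ys=[195+np.argmax(np.diff(im[195:232,x])) for x in xs];print(*ys)
P=back(np.c_[xs,np.array(ys)+.5],30,c)[:,:2];f=cv2.fitLine(P.astype(np.float32),cv2.DIST_HUBER,0,.01,.01).ravel()
print('theta w',np.degrees(np.arctan2(f[1],f[0]))%180,env.state()['ee_pos'],env.state()['ee_rot'][2],env.state()['force'])
E
```

```text
time_s: 6.38
ee_pos: [597.5, 64.2, 22.5]
ee_rot: [-180.0, -0.0, 162.4]
force: [-0.1, 0.5, -0.6]
gripper_width: 0.5
time_s: 7.0
ee_pos: [578.2, 60.4, 22.7]
ee_rot: [-180.0, -0.1, 170.1]
force: [-0.9, 1.5, 0.1]
gripper_width: 0.6
195 195 204 204 204 204 204 204 222 222 222 205 205 222 222 222 222 205 205 205
theta w 75.42292 [578.57032479  60.37203788  22.76862628] 170.08538155211698 [-0.02046751  0.10569406 -0.0150895 ]
```

View pics/p3.png

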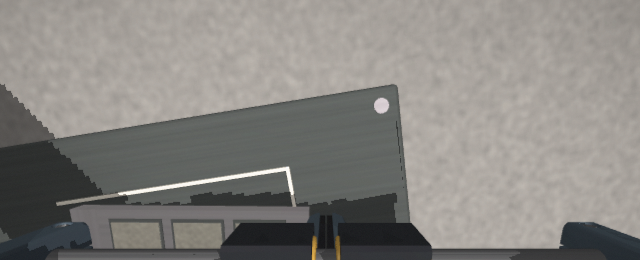

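The edge is now level, from (75,206) to (308,209), so the holder sits flat on the finger at about 79.5° against the stage's 89°. I'll carry on to square.

```bash
python3 -m jog '0 0 0.38 -0.19 -0.06 0 0; 0 0 0.78 -0.38 -0.12 0 0; 0 0 1.18 -0.57 -0.19 0 0; 0 0 1.58 -0.75 -0.27 0 0; 0 0 1.8 -0.84 -0.31 0 0'
python3 - <<'E'
from h import *
import time
c='wrist'
grab_frame(c);a=grab_frame(c);save(cv2.resize(a[130:250,60:400],None,fx=2.3,fy=2.3,interpolation=2),'p4.png')
print(env.state()['ee_pos'],env.state()['ee_rot'][2],env.state()['force'])
E
```

```text
time_s: 7.68
ee_pos: [557.5, 52.9, 22.7]
ee_rot: [180.0, -0.0, 179.1]
force: [0.4, 2.0, -0.1]
gripper_width: 0.1
[557.32821447  52.76278884  22.70918428] 179.0899988196773 [-1.03920682  1.74337081 -0.30485693]
```

View pics/p4.png

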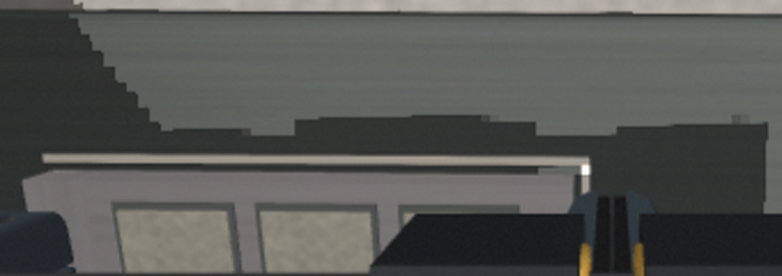

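The holder's edge lies just inside both L lines and runs parallel to them within about 0.5°, so it's square. I'll back off, rise, and look at the key from close by.

```bash
python3 -m jog '0 0 0 0.05 0.6 0 0; 0 0 0 0.1 0.6 1.5 0; 0 0 0 1 0 3.5 0.3; 0 0 0 1.5 -1.5 5.5 0.45; 0 0 0 2.5 -3 7.1 0.45'
python3 -m jog '0 0 0 1 -2 0 0.45; 0 0 0 1.6 -4 0 0.45; 0 0 0 1.6 -4 0 0.45; 0 0 0 1.6 -4 0 0.45'
python3 - <<'E'
from h import *
c='wrist'
a=grab_frame(c);save(cv2.resize(a[60:260,200:480],None,fx=2.8,fy=2.8,interpolation=2),'k1.png')
for d in spotter.trace('key',c)[:2]:
  r=d['region'].astype(np.uint8);k=max(cv2.findContours(r,0,2)[0],key=cv2.contourArea);print('key',d['box'],d['conf'],cv2.minAreaRect(k),cv2.minAreaRect(back(k.reshape(-1,2),105,c)[:,:2].astype(np.float32)))
print(env.state()['ee_pos'],env.state()['time_s'])
E
```

```text
time_s: 8.4
ee_pos: [621.0, -22.1, 202.6]
ee_rot: [-180.0, 0.1, 179.2]
force: [1.4, -0.3, 0.6]
gripper_width: 27.3
time_s: 8.9
ee_pos: [660.4, -121.4, 199.7]
ee_rot: [180.0, -0.1, 179.1]
force: [0.9, 0.3, -0.3]
gripper_width: 41.4
key [295.2, 87.2, 47.8, 19.3] 0.8 ((320.4185791015625, 94.92391967773438), (49.091346740722656, 16.287715911865234), 3.2704880237579346) ((570.8369750976562, -123.19120788574219), (39.84349822998047, 12.594450950622559), 86.07074737548828)
key [0.0, 48.9, 112.3, 123.4] 0.64 ((41.117923736572266, 111.7122802734375), (123.35331726074219, 96.44869232177734), 60.945396423339844) ((581.959716796875, -353.26727294921875), (88.62650299072266, 85.44779968261719), 21.597692489624023)
[ 660.28879026 -120.66166327  200.16564309] 9.0
```

View pics/k1.png

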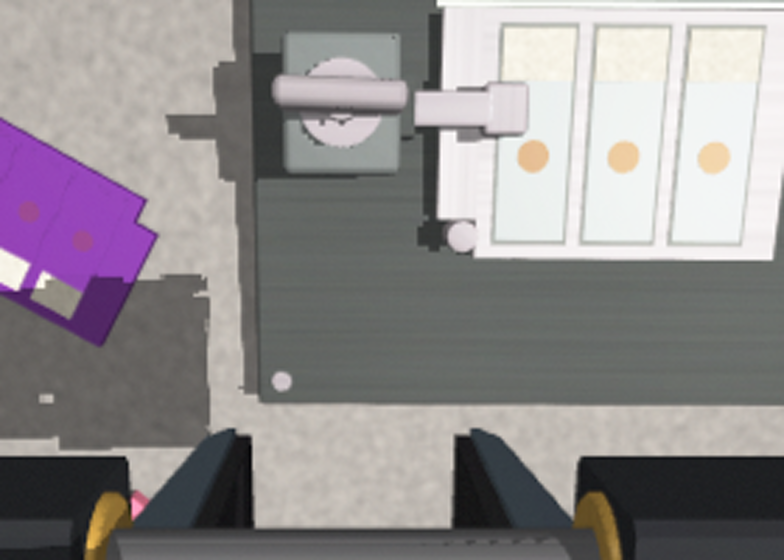

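The close view shows the holder square with its notch at the pin (462,236 in the crop). The wing key is centred at world (571,-123), 3° clockwise of the stage's x. Now I'll swing the tool over it.

```bash
python3 -m jog '0 0 -2.1 -0.9 0 0 0.45; 0 0 -4.2 -1.8 0 0 0.45; 0 0 -6.3 -2.7 0 0 0.45; 0 0 -8.4 -3.57 -0.07 0 0.45; 0 0 -10.5 -3.57 -0.07 0 0.45'
python3 -m jog '0 0 -2.1 0 0 0 0.45; 0 0 -4.2 0 0 -1 0.45; 0 0 -6.3 0 0 -2 0.45; 0 0 -8.1 0 0 -2.6 0.45; 0 0 -8.1 0 0 -2.6 0.45'
python3 - <<'E'
from h import *
c='wrist'
print(env.state()['ee_pos'],env.state()['ee_rot'],env.state()['qpos'])
a=grab_frame(c);save(a[100:400,120:520],'k2.png')
E
```

```text
time_s: 9.62
ee_pos: [569.6, -122.5, 200.9]
ee_rot: [-180.0, -0.0, 126.3]
force: [1.0, -0.6, -0.4]
gripper_width: 40.9
time_s: 10.25
ee_pos: [570.4, -122.5, 134.4]
ee_rot: [-179.9, -0.0, 86.3]
force: [0.2, 0.7, 0.1]
gripper_width: 41.3
[ 570.35990072 -122.50114365  134.42471963] [-1.79862884e+02 -2.53257829e-02  8.62753055e+01] [-1.32526245e+01  2.25499809e+01  9.52490157e+01  2.57397314e-03
  6.23404198e+01 -9.52915793e+00]
```

View pics/k2.png

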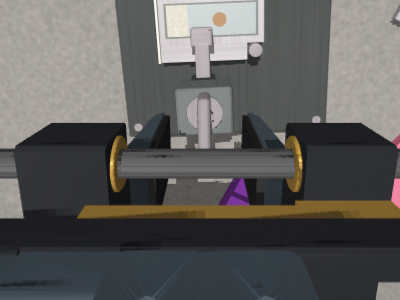

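The wing (crop column 204) is centred between the fingers and aligned with them, so I'll descend and grip.

```bash
python3 -m jog '0 0 0 0.02 0 -1.2 0.45; 0 0 0 0.02 0 -2.34 0.45; 0 0 0 0.02 0 -2.34 0.1; 0 0 0 0.02 0 -2.34 0; 0 0 0 0.02 0 -2.34 0' 30
python3 -m jog '0 0 0 0 0 0 0; 0 0 -1 0 0 0 0; 0 0 -2 0 0 0 0; 0 0 -3 0 0 0 0; 0 0 -3 0 0 0 0'
python3 -c "
from h import *
s=env.state();print(s['torque'],s['force'],s['ee_rot'])"
```

```text
time_s: 10.92
ee_pos: [570.5, -123.8, 78.1]
ee_rot: [-179.9, 0.0, 86.1]
force: [-8.9, 0.6, 6.4]
gripper_width: 13.7
time_s: 11.55
ee_pos: [568.9, -123.7, 78.0]
ee_rot: [-179.7, 0.1, 71.1]
force: [-7.6, 0.0, 6.7]
gripper_width: 9.1
[-0.0082779   1.46976443 -0.04815141] [-7.61703531e+00  4.36580948e-03  6.65967297e+00] [-1.79701910e+02  7.56214778e-02  7.10846060e+01]
```

A steady force of (-8, 0, +7) N suggests the fingertips are on the stem below the wing, with a small x offset. I'll open briefly, rise 3.5 mm, shift -1.8 mm in x and regrip.

```bash
python3 -m jog '0 0 0 0 0 0 0.25; 0 0 0 -0.07 0 0.14 0.25; 0 0 0 -0.07 0 0.14 0; 0 0 0 -0.07 0 0.14 0; 0 0 0 -0.07 0 0.14 0' 30
python3 -m jog '0 0 -1.5 0 0 0 0; 0 0 -3 0 0 0 0; 0 0 -4.5 0 0 0 0; 0 0 -6 0 0 0 0; 0 0 -6 0 0 0 0'
python3 -c "
from h import *
s=env.state();print(s['torque'],s['force'],s['ee_rot'])"
```

```text
time_s: 12.18
ee_pos: [568.9, -123.4, 80.8]
ee_rot: [-179.9, -0.0, 71.1]
force: [-4.6, 1.7, 6.1]
gripper_width: 8.4
time_s: 12.8
ee_pos: [569.0, -123.5, 80.9]
ee_rot: [-179.9, 0.1, 41.0]
force: [-4.3, 0.3, 6.2]
gripper_width: 9.1
[ 0.17241853  0.84622649 -0.08214589] [-4.33168163  0.28124509  6.23121993] [-1.79895767e+02  5.98087903e-02  4.10200589e+01]
```

```bash
python3 -m jog '0 0 -1.6 0 0 0 0; 0 0 -3.2 0 0 0 0; 0 0 -4.8 0 0 0 0; 0 0 -6.4 0 0 0 0; 0 0 -8 0 0 0 0' 
python3 -m jog '0 0 -1.6 0 0 0 0; 0 0 -3.2 0 0 0 0; 0 0 -4.8 0 0 0 0; 0 0 -6.4 0 0 0 0; 0 0 -8 0 0 0 0' 
python3 -c "
from h import *
s=env.state();print(s['torque'],s['force'],s['ee_rot'],s['qpos'][5])"
```

```text
time_s: 13.42
ee_pos: [569.1, -123.7, 80.8]
ee_rot: [-180.0, 0.1, 0.8]
force: [-4.1, 0.6, 6.1]
gripper_width: 9.0
time_s: 14.05
ee_pos: [569.1, -124.0, 80.9]
ee_rot: [179.9, 0.1, -39.2]
force: [-4.2, -0.2, 7.2]
gripper_width: 8.7
[0.0760234  0.93070169 0.04697493] [-4.22115144 -0.15202682  7.15518635] [ 1.79914649e+02  7.92198486e-02 -3.91515508e+01] 115.78382380628099
```

```bash
P='from h import *;s=env.state();print("tz",s["torque"].round(3) if hasattr(s["torque"],"round") else s["torque"],s["effort"][5],s["ee_rot"][2])'
python3 -m jog '0 0 -1 0 0 0 0; 0 0 -2 0 0 0 0; 0 0 -2 0 0 0 0'|sed -n 4p; python3 -c "$P"
python3 -m jog '0 0 -0.5 0 0 0 0; 0 0 -0.5 0 0 0 0;0 0 -0.5 0 0 0 0'|sed -n 4p; python3 -c "$P"
python3 -m jog '0 0 -0.5 0 0 0 0; 0 0 -0.5 0 0 0 0;0 0 -0.5 0 0 0 0'|sed -n 4p; python3 -c "$P"
python3 -m jog '0 0 -0.5 0 0 0 0; 0 0 -0.5 0 0 0 0;0 0 -0.5 0 0 0 0'|sed -n 4p; python3 -c "$P"
```

```text
force: [-3.8, -1.6, 6.7]
tz [ 0.     0.896 -0.022] 0.05907355807721615 -48.94755415021277
force: [-3.7, -0.3, 5.9]
tz [-0.062  0.858 -0.05 ] -0.0606847763992846 -51.425009134207684
force: [-5.0, -0.3, 6.6]
tz [ 0.022  0.934 -0.047] -0.060296820010989904 -53.922239452273196
force: [-4.2, 0.6, 6.6]
tz [ 0.018  0.928 -0.044] -0.03307966981083155 -56.415310558840574
```

```bash
P='from h import *;s=env.state();print("tz",s["torque"].round(3),s["effort"][5],s["ee_rot"][2],s["qpos"][5])'
python3 -m jog '0 0 -0.4 0 0 0 0; 0 0 -0.4 0 0 0 0;0 0 -0.4 0 0 0 0'|sed -n 4p; python3 -c "$P"
python3 -m jog '0 0 -0.2 0 0 0 0; 0 0 -0.2 0 0 0 0;0 0 -0.2 0 0 0 0'|sed -n 4p; python3 -c "$P"
python3 -m jog '0 0 -0.2 0 0 0 0; 0 0 -0.2 0 0 0 0;0 0 -0.2 0 0 0 0'|sed -n 4p; python3 -c "$P"
```

```text
force: [-4.1, -1.1, 5.4]
tz [-0.024  0.895  0.014] -0.008240193128585815 -58.412291700762665 135.03632436158867
force: [-3.9, -0.7, 6.4]
tz [0.004 0.924 0.019] 0.010908119729720056 -59.40388332604887 136.03134584941756
force: [-3.8, 0.1, 5.6]
tz [-0.037  0.878  0.038] 0.02354741154704243 -60.403624013838616 137.02923782022114
```

```bash
P='from h import *;s=env.state();print("tz",s["torque"].round(3),s["effort"][5],s["ee_rot"][2],s["qpos"][5])'
python3 -m jog '0 0 -0.3 0 0 0 0; 0 0 -0.3 0 0 0 0;0 0 -0.3 0 0 0 0'|sed -n 4p; python3 -c "$P"
python3 -c 'from h import *;a=grab_frame("side");b=grab_frame("scene");c=grab_frame("wrist")
save(np.vstack([np.hstack([cv2.resize(a[170:260,260:360],(390,350),interpolation=2),cv2.resize(b[165:265,280:390],(390,350),interpolation=2)]),cv2.resize(c,(780,240))[:, :]]),"k3.png")'
```

```text
force: [-4.1, 0.5, 6.0]
tz [-0.024  0.904  0.392] 0.37763675674796104 -61.82763430715283 138.47621376563794
```

View pics/k3.png

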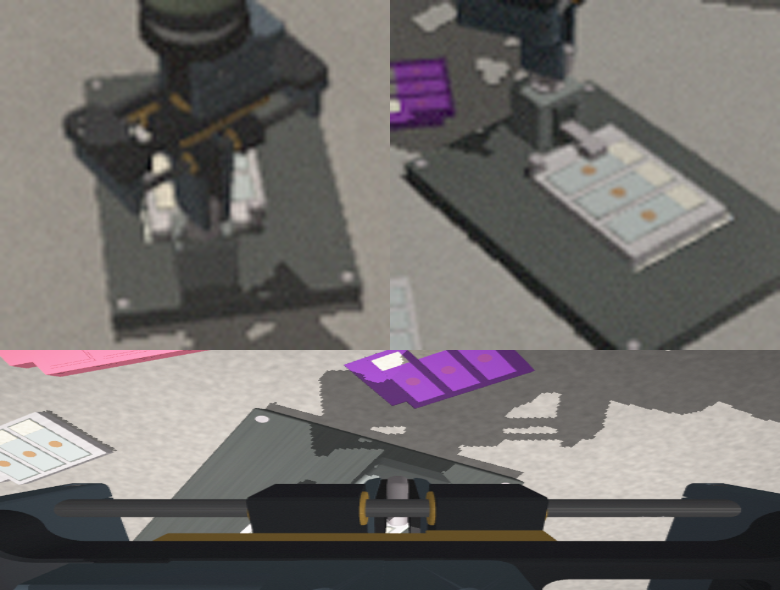

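The torque jumped to 0.39 N m, so the key is at its stop. The scene view (upper right) shows the foot down on a square holder. Release and rise clear.

```bash
python3 -m jog '0 0 0.1 0 0 0 0; 0 0 0.1 0 0 0 0.4; 0 0 0.1 0 0 0 0.45; 0 0 0.1 0 0 0 0.45; 0 0 0.1 0 0 0.6 0.45'
python3 -m jog '0 0 0 0 0 1 0.45; 0 0 0 0 0 2.5 0.45; 0 0 0 0 0 4.2 0.45; 0 0 2 1 0 5 0.45; 0 0 4 2 0 5 0.45'
python3 -m jog '0 0 2 0.8 0 0 0.45; 0 0 4 1.6 0 0 0.45; 0 0 6 1.6 0 0 0.45; 0 0 8 1.6 0 0 0.45; 0 0 10 1.6 0 0 0.45'
python3 -m jog '0 0 2.1 0 0 0 0.45; 0 0 4.2 0 0 0 0.45; 0 0 6.3 0 0 0 0.45; 0 0 8.4 0 0 0 0.45; 0 0 10.5 0 0 0 0.45'
python3 -m jog '0 0 2.1 0 1 0 0.45; 0 0 4.2 0 1 0 0.45; 0 0 6.3 0 1 0 0.45; 0 0 8.4 0 1 0 0.45; 0 0 10.5 0 1 0 0.45'
python3 -m jog '0 0 2.1 0 0 0 0.45; 0 0 4.2 0 0 0 0.45; 0 0 6.3 0 0 0 0.45; 0 0 8.4 0 0 0 0.45; 0 0 10.5 0 0 0 0.45'
python3 -c 'from h import *;a=grab_frame("wrist");save(a[:260],"f.png");print(env.state()["ee_rot"],env.state()["time_s"])'
```

```text
time_s: 17.82
ee_pos: [569.1, -123.7, 94.5]
ee_rot: [179.9, 0.1, -61.4]
force: [-0.5, 0.1, -0.7]
gripper_width: 40.7
time_s: 18.45
ee_pos: [621.8, -124.3, 224.3]
ee_rot: [-179.8, -0.3, -41.1]
force: [-0.1, 0.2, -0.0]
gripper_width: 41.1
time_s: 19.08
ee_pos: [660.2, -123.9, 221.2]
ee_rot: [180.0, -0.0, 8.9]
force: [-0.1, 0.9, -0.0]
gripper_width: 41.0
time_s: 19.7
ee_pos: [660.1, -124.0, 221.3]
ee_rot: [179.9, -0.0, 61.4]
force: [0.3, 0.1, -1.1]
gripper_width: 40.5
time_s: 20.32
ee_pos: [660.1, -98.9, 221.4]
ee_rot: [179.9, 0.0, 113.9]
force: [1.3, 1.1, 0.1]
gripper_width: 41.5
time_s: 20.95
ee_pos: [660.1, -99.0, 221.3]
ee_rot: [180.0, 0.1, 166.4]
force: [0.7, -0.5, 0.4]
gripper_width: 41.0
[1.79998144e+02 6.58746695e-02 1.66629294e+02] 21.0
```

View pics/f.png

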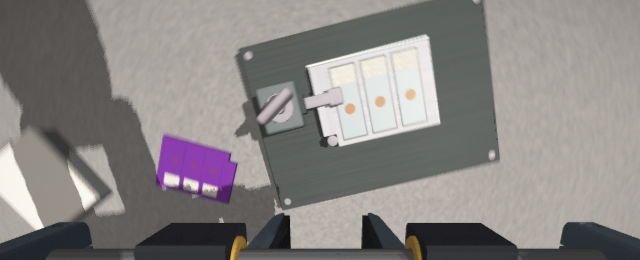

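The final view shows the holder's edges parallel to the stage, its notch at the pin (332,141), the foot on its end, and the wing still where I left it. The robot is clear.

```bash
python3 -c 'from h import *;print(env.job_done())'
```

```text
the job is handed in; nothing more can be done
None
```

The holder is square on the stage with its notch on the pin, and the clamp foot is wound down onto it. I handed the job in at about 21 s of robot time.

- **Pushing:** I turned the holder about 26° around the pin by pushing its +x end near the far corner. The fingers slipped towards the corner partway, so I placed them again once. At the end, the holder ran parallel to the engraved lines within about 0.5–1°.
- **Clamping:** I gripped the wing key and wound it clockwise in stages, about 148° in all. I regripped once because a fingertip was pressing on the stem. I stopped when the torque jumped to about 0.4 N m, which fits the 2.62 rad stop.
- **Last checks:** After release, the wing stayed at its angle, the edges still looked parallel to the stage, the foot was over the holder's end, and the tool was clear.
- **Not measured:** I had no direct reading of the foot's force on the holder; I judged it only from the key reaching its stop. I also didn't re-measure the jar, slide box and dish, but the arm never went near them at low height.

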